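Bring the open salt pot of a spice carousel to the front and hold it

ROBOT

A 7-joint arm with a two-finger parallel gripper is mounted at the origin on the work surface. World frame = base frame: x ahead of the robot, y to its left, z up, the work surface at z = 0. Lengths are in m, angles in rad, forces in N, time in s.
With the tool pointing down it reaches from about 0.35 to 0.9 m from the base axis. Payload 8.1 kg.
Tool frame: the origin (TCP) lies at the centre of the arm's flange, where the gripper is bolted on; the fingertips stand 178 mm ahead of it and the grasp point (between the pads) lies 159 mm ahead of it; z points along the fingers, y is the line along which they close (so a half turn about z gives the same grasp; the last joint's range is limited). The gripper opens to 92 mm and grips with 3 to 60 N. Pads are 19 mm wide; open, the fingers measure 130 mm over their backs; the gripper's body (75 mm by 190 mm) begins 47 mm behind the grasp point.
Start: joints at [-1.413, 0.434, 0.025, 1.573, -0.012, 1.134, -0.075], TCP at [0.161, 0.604, 0.405] pointing down, gripper open.
Joint ranges: [-2.62, 2.62], [-0.44, 2.09], [-1.27, 1.32], [0.08, 2.57], [-1.32, 4.46], [0.12, 2], [-2.74, 2.74]. Speed limits (rad/s): [2.22, 2.22, 3.01, 3.01, 3.14, 3.14, 3.14].

INTERFACE

Orientations are given as a rotation vector (axis times angle).
In Python, from cell import arm gives the robot as it stands. The module is installed in compiled form; this text tells all that it offers.
- The arm moves only by the shell command python3 -m inch 'ROWS' [FORCE]. ROWS is text: rows parted by semicolons, each of 5 numbers parted by spaces: the shift along the tool's x, y, z in m, then the turn about the tool's z in rad, then the finger opening in m, from 0 to 0.0918. In form: x y z roll fingers; .... A call has 1 to 5 rows; each row is the pose to reach, as a shift and turn from the pose commanded when the call began, along the tool's axes at that moment; what a row does not reach only later rows make up. A row lasts 1/10 s, in which the tool goes at most 50 mm and 8.59 degrees, less where a joint would pass 70% of its speed; a pose out of reach is approached as far as the arm can. A call with a gripper value outside its range is refused whole. The fingers move at their own pace and stop on an object; FORCE is the grip in N (left out, the last holds). Time passes only in rows, so rows that repeat a pose let the fingers close. It gives the time, the measured TCP pose, the force, the opening and the grip force at its end, in the units of the state.
- arm.observe(): the state, without advancing time (a new reading comes with each control period).
- arm.get_image(name): name is "side" or "top"; returns the picture (480x640x3 uint8, red, green, blue); there is no depth.
- arm.get_calibration(name): a dict with "intrinsics" (3x3 intrinsics, pixels), "distortion" ([k1, k2, p1, p2, k3] as OpenCV has them; the pictures are not rectified), "pose" (4x4, takes a point from camera to world coordinates). Camera axes: x right, y up, looking along -z (the intrinsics and any distortion apply to the point x, -y, -z); pixel columns grow to the right and rows downward; lengths in m; the calibration is good to about 2 mm. A picture is of the moment at which its call begins. get_calibration takes no time and is no camera call.
- arm.sign_off(): hands the job in; it is judged then, once.
Trained networks look in the newest picture that a camera, given by its name, has taken for a name from the list of things; names that differ only in an ending like _2 or _b are one class to them, and where a whole thing is asked for, a point or a joint stands for the part that bears it (a point fixed in the world has none). Each returns a list of dicts, best first, with "conf" (0 to 1); they miss things now and then, are a little off and sometimes report something else, mostly with a low value. They report only what shows in the picture. A call takes as long as a camera call. They do not tell look-alikes from the thing itself.
- arm.look_for(camera, query): "point" ([row, column] in pixels, amid what is visible of it).
- arm.silhouettes(camera, query): "region" (480x640 bool, what is visible of it) and "point" ([row, column] in pixels, amid what is visible of it).
- arm.place_of(camera, query): "point" ([row, column] in pixels: a listed point, or the origin of a listed thing).
The state is a dict: "clock": time; "joints": joint angles; "dq": joint speeds; "joint_efforts": joint torques, N m; "position": TCP position; "ee_rot": TCP orientation; "force": force on the tool from outside, world axes, zero at the start; "ft_torque": the same for the moment, N m; "width": opening from 0.0 (shut) to 1.0 (fully open); "gripper_force": force on a finger pad.
Only numpy, scipy, OpenCV 4.12 (cv2) and the standard library are available. Lean on these libraries where they do the work, as an engineer would, in place of code of your own. Each camera call takes 0.05 s, during which the arm holds its last target. There are 200 camera calls.

TASK

The open salt pot with the wooden spoon in it has to be refilled. Turn the spice carousel by its centre knob, whichever way round keeps the spoon handle clear of the tall glass canister, until the salt pot faces squarely to the front (the robot's side of the counter), leaving everything else on the counter where it stands. Then keep the turntable still for the person filling: finish while still gripping the knob, do not let go.

Things in the scene. Friction and masses are not known exactly. Their poses are not given: they have to be found in the camera images.
- stand: fixed foot of the spice carousel, a black disc 210 mm across and 10 mm high; origin at the centre of its underside on the counter, on the carousel's vertical turning axis. It never turns: its axes are those of the world. Front is straight towards -x, square to the counter's long front edge on the robot's side (not towards the robot's own base if the carousel stands off to one side)
- turntable (a joint): angle of the turntable about the stand's vertical axis, rad. 0 (or 2 pi): the salt pot faces exactly front (-x). It grows counter-clockwise seen from above; at value q the pot lies from the axis towards (-cos q, -sin q). Starts between 2.2 and 4.1, the pot at the back. Turns endlessly both ways on a light bearing (friction about 0.06 N m), no stops, no spring
- deck (a point): centre of the top face of the round wooden turntable, on the axis, 26 mm above the counter. The turntable is 280 mm across with a 10 mm raised lip. Besides the salt pot it carries five closed white jars 57 mm across with bamboo lids, 95 mm from the axis, 60 degrees apart, their lid buttons up to 136 mm above the counter; all six sit fixed in their places on it
- knob: plain round bamboo knob on top of the centre post of the turntable, fixed to it and turning with it: 42 mm diameter, 34 mm high, straight sides, so it can be gripped from above at any yaw; origin at the centre of its underside, 150 mm above the counter; its top is 184 mm above the counter. The steel post below it is 14 mm thick
- knob_grip (a point): centre of the knob, on the turning axis, 167 mm above the counter
- salt_pot: the marked one: the only pot without a lid, squat, white, 76 mm across and 60 mm high, with a wooden spoon in it; origin at the centre of its underside, 94 mm from the turning axis, 26 mm above the counter
- spoon: wooden spoon standing in the salt pot, fixed there, leaning straight outward (away from the turning axis) and up at 39 degrees, handle 10 mm thick; origin at the free end of its handle, 224 mm from the turning axis and 163 mm above the counter, 84 mm out beyond the turntable's edge. It turns with the turntable
- canister: tall glass storage canister with a wire flip-top clasp, loose, 120 mm across, 195 mm high, 0.6 to 1 kg; origin at the centre of its underside. It stands close to the turntable on the left (+y) or on the right (-y), about 250 mm from the turning axis, in the way of the spoon handle: the spoon cannot pass it on that side
- lotus_tray: empty white plastic lotus-shaped candy tray with petals, loose, about 180 mm across and 35 mm high, origin at the centre of its underside; stands on the side of the carousel opposite to the canister, low enough for the spoon to pass over it
- colander: steel colander, loose, 214 mm across (260 mm over its handles), 103 mm high, origin at the centre of its underside; far out on the right (-y)
- rest_a: bamboo chopstick rest, loose, 18 x 52 mm, 15 mm high, origin at the centre of its underside; on the counter between the robot and the carousel
- rest_b: the other bamboo chopstick rest, like the first
Mind the look-alikes: they are no part of the job. What is meant by the canister is not blue or turquoise, and is the larger of those in its own colour.

How it is judged:
On the way:
1. with the knob in the fingers, the salt pot comes round on the side away from the canister (more than 50 mm to that side of the turning axis) (contact force between the fingers and knob above 1 N and ((y of canister in the frame of stand above 0 m and y of salt_pot in the frame of stand below -0.05 m) or (y of canister in the frame of stand below 0 m and y of salt_pot in the frame of stand above 0.05 m))), for 0.2 s.
At the end, for the whole second after the job is handed in: Salt pot faces front within 10 degrees (centre at most 16.5 mm off the line from the axis straight to the front), turntable still (under 0.05 rad/s), fingers gripping the knob (over 3 N); canister upright within 10 mm of its start; tray, colander and rests within 20 mm of theirs (x of salt_pot in the frame of stand below -0.08 m and y of salt_pot in the frame of stand between -0.0165 and 0.0165 m and velocity of joint turntable between -0.05 and 0.05 rad/s and contact force between the fingers and knob above 3 N and distance of canister from where it was at the start of the episode below 0.01 m and angle between canister's own z axis and vertical below 0.1 rad and distance of each of lotus_tray, colander, rest_a, rest_b from where it was at the start of the episode below 0.02 m); the arm keeps its last pose, push and grip.
It fails at once if the spoon strikes the glass canister (over 1 N) (contact force between spoon and canister above 1 N).
It fails at once if the canister is shifted by more than 10 mm (distance of canister from where it was at the start of the episode above 0.01 m).
It fails at once if the tray, the colander or a chopstick rest is shifted by more than 20 mm (distance of any of lotus_tray, colander, rest_a, rest_b from where it was at the start of the episode above 0.02 m).
It also fails if it takes over 51 s, if anything falls off the work surface, if the arm or the gripper's body presses on something with over 40 N, if the wrist force passes 120 N, or if a joint passes its speed limit or range.

## Working session

There is one attempt and no reset: what is moved stays moved. The work goes in short steps, Python scripts to look and compute and a shell command to move; the robot and the scene stay as the last step left them, time stands still between calls to the robot, and variables do not carry over. Pictures are saved under pics/ and viewed, at most 10 in all, crops included, and the job is handed in when it is done.

```bash
mkdir -p pics
cat > h.py <<'E'
import numpy as np,cv2
from cell import arm
def ray(cam,pt):
    c=arm.get_calibration(cam);K=np.array(c["intrinsics"],float);D=np.array(c["distortion"],float);T=np.array(c["pose"])
    u=cv2.undistortPoints(np.array([[[pt[1],pt[0]]]],float),K,D)[0,0]
    return T[:3,3],T[:3,:3]@np.array([u[0],-u[1],-1])
def at_z(cam,pt,z):
    o,d=ray(cam,pt);return o+d*(z-o[2])/d[2]
def snap(cam,f):
    im=arm.get_image(cam);cv2.imwrite(f,im[:,:,::-1]);return im
E
python3 - <<'E'
from h import *
np.set_printoptions(precision=3,suppress=True)
for cam in("top","side"):
    snap(cam,f"pics/{cam}0.png")
    for n,z in(("knob_grip",.167),("stand",0),("deck",.026),("salt_pot",.026),("spoon",.163),("canister",0),("lotus_tray",0)):
        for r in arm.place_of(cam,n)[:3]: print(cam,n,round(r["conf"],2),np.array(r["point"]),at_z(cam,r["point"],z))
s=arm.observe();print(s["position"],s["ee_rot"],s["clock"],s["joints"])
E
```

```text
top knob_grip 0.61 [188.8 286.1] [ 0.547 -0.049  0.167]
top stand 0.6 [203.1 292.9] [ 0.545 -0.057  0.   ]
top stand 0.21 [179.8 266.4] [0.61  0.013 0.   ]
top deck 0.95 [200.4 292.2] [ 0.547 -0.056  0.026]
top salt_pot 0.76 [179.1 263.5] [0.606 0.018 0.026]
top spoon 0.6 [133.9 216. ] [0.687 0.119 0.163]
top canister 0.7 [197.3 388.3] [ 0.555 -0.309  0.   ]
top canister 0.6 [273.5 406.1] [ 0.352 -0.348  0.   ]
top canister 0.58 [338.9 396. ] [ 0.185 -0.315  0.   ]
top lotus_tray 0.71 [204.4 193.7] [0.548 0.208 0.   ]
side knob_grip 0.67 [253.7 272. ] [ 0.547 -0.057  0.167]
side stand 0.91 [303.1 276.3] [ 0.537 -0.055  0.   ]
side deck 0.94 [297.6 272.5] [ 0.545 -0.045  0.026]
side salt_pot 0.93 [306.3 244.5] [0.609 0.012 0.026]
side salt_pot 0.24 [284.1 193.5] [ 0.786 -0.047  0.026]
side spoon 0.56 [285.1 192. ] [0.704 0.125 0.163]
side spoon 0.42 [260.8 273. ] [ 0.536 -0.031  0.163]
side canister 0.95 [225.8 262.4] [ 0.702 -0.454  0.   ]
side canister 0.7 [258.9 358.2] [ 0.346 -0.336  0.   ]
side canister 0.61 [378.7 314. ] [0.365 0.209 0.   ]
[0.161 0.604 0.405] [0.409 3.115 0.   ] 0.8 [-1.413  0.434  0.025  1.573 -0.012  1.134 -0.075]
```

View pics/top0.png

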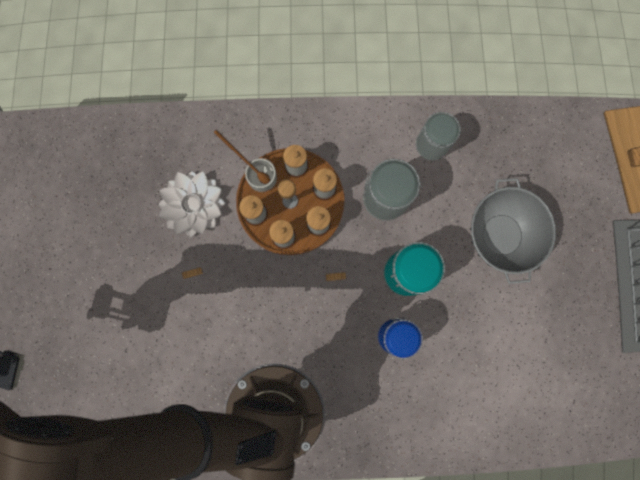

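View pics/side0.png

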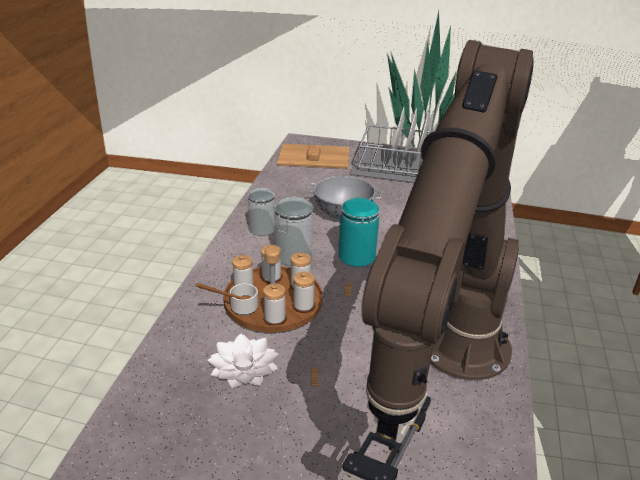

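The two pictures show the carousel at about (0.547, -0.054). The large clear canister is on the right, around pixel (190, 392) in the top view. The salt pot and spoon are at the back left, so q ≈ 4.0. The pot therefore has to come round counter-clockwise over the tray on the +y side, by about +2.29 rad. I'll set out towards the knob now.

```bash
python3 -m inch '-0.035 -0.034 0 0 0.0918; -0.07 -0.068 0 0 0.0918; -0.105 -0.103 0 0 0.0918; -0.14 -0.138 0 0 0.0918; -0.175 -0.172 0 0 0.0918'; python3 -m inch '-0.035 -0.034 0 0 0.0918; -0.07 -0.068 0 0 0.0918; -0.105 -0.103 0 0 0.0918; -0.14 -0.138 0 0 0.0918; -0.175 -0.172 0 0 0.0918'; python3 -c "
from cell import arm;s=arm.observe();print(s['joints'],s['position'],s['ee_rot'])"
```

```text
clock: 1.3
position: [0.2866, 0.3906, 0.4049]
ee_rot: [0.409, 3.115, 0.001]
force: [0.6, 0.6, 0.1]
width: 1.0
gripper_force: 0.0
clock: 1.8
position: [0.4112, 0.1792, 0.4052]
ee_rot: [0.408, 3.114, 0.001]
force: [1.1, 0.6, -1.1]
width: 0.997
gripper_force: 0.0
[-0.76357162  0.13958404  0.2653381   1.99684267 -0.04345356  1.00933513
  0.83238103] [0.41118812 0.17920887 0.40515014] [4.08451683e-01 3.11421708e+00 1.36403080e-03]
```

```bash
python3 -m inch '-0.035 -0.034 0 0.14 0.0918; -0.07 -0.068 0 0.28 0.0918; -0.105 -0.103 0 0.42 0.0918; -0.14 -0.138 0 0.56 0.0918; -0.175 -0.172 0 0.7 0.0918'; python3 -m inch '0 0 0 0.14 0.0918; 0 0 0 0.28 0.0918; 0 0 0 0.42 0.0918; 0 0 0 0.56 0.0918; 0 0 0 0.7 0.0918';  python3 -m inch '0 0 0 0.14 0.0918; 0 0 0 0.28 0.0918; 0 0 0 0.42 0.0918; 0 0 0 0.56 0.0918; 0 0 0 0.7 0.0918'
cat > m.py <<'E'
import sys
from h import *
from scipy.spatial.transform import Rotation as R
np.set_printoptions(precision=3,suppress=True)
if len(sys.argv)>1:
    for c in("top","side"): snap(c,f"pics/{c}_{sys.argv[1]}.png")
else: [arm.get_image(c) for c in("top","side")]
for c in("top","side"):
    for n,z in(("knob_grip",.167),("deck",.026),("salt_pot",.026),("spoon",.163)):
        for r in arm.place_of(c,n)[:1]:
            p=at_z(c,r["point"],z);d=p-[.547,-.054,0];print(c,n,round(r["conf"],2),p,"off-front deg",np.degrees(np.arctan2(-d[1],-d[0])))
s=arm.observe();M=R.from_rotvec(s["ee_rot"]).as_matrix()
print(s["clock"],s["position"],s["joints"],s["gripper_force"],s["width"]);print("tool shift to knob",M.T@(np.array([.547,-.054,.326])-s["position"]))
E
python3 m.py 1
```

```text
clock: 2.3
position: [0.536, -0.032, 0.4051]
ee_rot: [1.459, 2.781, 0.001]
force: [1.6, 0.9, 1.0]
width: 1.0
gripper_force: 0.0
clock: 2.8
position: [0.5353, -0.0301, 0.4048]
ee_rot: [2.325, 2.113, 0.0]
force: [0.3, 0.9, 0.4]
width: 1.001
gripper_force: 0.0
clock: 3.3
position: [0.5353, -0.03, 0.4049]
ee_rot: [-2.908, -1.187, -0.001]
force: [-0.6, 0.4, 0.3]
width: 0.998
gripper_force: 0.0
top knob_grip 0.54 [ 0.539 -0.046  0.167] off-front deg -45.862180108426706
top deck 0.72 [ 0.346 -0.162  0.026] off-front deg 28.197885030088866
top salt_pot 0.49 [ 0.577 -0.038  0.026] off-front deg -152.5165906881741
side knob_grip 0.71 [ 0.543 -0.044  0.167] off-front deg -68.01632312632736
side deck 0.84 [ 0.551 -0.052  0.026] off-front deg -153.09806208555904
side salt_pot 0.57 [0.61  0.017 0.026] off-front deg -131.58761949967106
side spoon 0.7 [0.695 0.122 0.163] off-front deg -130.10649949335783
3.8 [ 0.535 -0.03   0.405] [-0.675  0.36   0.853  1.837 -0.306  1.081 -0.497] 0.0 1.0050942623783143
tool shift to knob [-0.008  0.025  0.079]
```

```bash
python3 -m inch '-0.008 0.024 0.01 0 0.0918; -0.008 0.024 0.03 0 0.0918; -0.008 0.024 0.05 0 0.0918; -0.008 0.024 0.07 0 0.0918; -0.008 0.024 0.078 0 0.0918' 30; python3 m.py 2
```

```text
clock: 4.3
position: [0.546, -0.0527, 0.3251]
ee_rot: [-2.904, -1.196, 0.003]
force: [-0.4, 0.8, 0.3]
width: 1.003
gripper_force: 0.0
top deck 0.8 [ 0.542 -0.05   0.026] off-front deg -41.40564941876958
top spoon 0.58 [0.683 0.125 0.163] off-front deg -127.25247701730594
side knob_grip 0.56 [ 0.543 -0.053  0.167] off-front deg -13.303783739870466
side deck 0.74 [ 0.544 -0.047  0.026] off-front deg -65.99528269858287
side salt_pot 0.83 [ 0.61  -0.007  0.026] off-front deg -143.68089269049804
side spoon 0.72 [0.698 0.117 0.163] off-front deg -131.47497677587984
4.8 [ 0.547 -0.053  0.327] [-0.559  0.475  0.786  1.9   -0.414  0.935 -0.366] 0.0 1.0024530007710617
tool shift to knob [-0.001  0.001  0.001]
```

View pics/side_2.png

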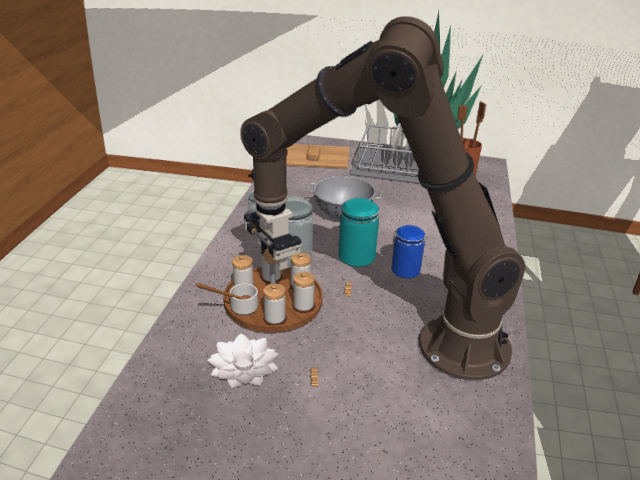

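The side picture shows the gripper over the knob at about pixel (275, 250), with the fingers on either side of it. The spoon points back left, with its tip at about (198, 286), and nothing has been disturbed. Next I'll close on the knob.

```bash
python3 -m inch '0 0 0 0 0.05; 0 0 0 0 0.03; 0 0 0 0 0.03; 0 0 0 0 0.03; 0 0 0 0 0.03' 30;  python3 -m inch '0 0 0 -0.03 0.03; 0 0 0 -0.08 0.03; 0 0 0 -0.14 0.03; 0 0 0 -0.2 0.03; 0 0 0 -0.26 0.03'; python3 m.py
```

```text
clock: 5.3
position: [0.5465, -0.0528, 0.3267]
ee_rot: [-2.905, -1.195, 0.0]
force: [-0.4, -0.0, -0.2]
width: 0.613
gripper_force: 0.0
clock: 5.8
position: [0.5457, -0.0512, 0.3264]
ee_rot: [-2.718, -1.567, 0.002]
force: [-5.1, 6.6, 4.1]
width: 0.45
gripper_force: 30.0
top deck 0.62 [ 0.549 -0.053  0.026] off-front deg -156.4394582258318
top salt_pot 0.66 [0.696 0.177 0.026] off-front deg -122.93327466873117
top spoon 0.51 [0.654 0.151 0.163] off-front deg -117.48887868330695
side knob_grip 0.67 [ 0.542 -0.059  0.167] off-front deg 50.222774622901184
side deck 0.82 [ 0.543 -0.032  0.026] off-front deg -79.75529596973794
side salt_pot 0.83 [0.592 0.047 0.026] off-front deg -114.32815117184937
side spoon 0.51 [0.667 0.146 0.163] off-front deg -121.07287031493817
6.3 [ 0.546 -0.051  0.326] [-0.513  0.456  0.71   1.898 -0.371  0.925 -0.152] 30.00106304883957 0.451877957409667
tool shift to knob [-0.002  0.003  0.   ]
```

```bash
for i in 1 ; do python3 -m inch '0 0 0 -0.08 0.03; 0 0 0 -0.16 0.03; 0 0 0 -0.24 0.03; 0 0 0 -0.32 0.03; 0 0 0 -0.4 0.03'; python3 -m inch '0 0 0 -0.08 0.03; 0 0 0 -0.16 0.03; 0 0 0 -0.24 0.03; 0 0 0 -0.32 0.03; 0 0 0 -0.4 0.03'; done; python3 m.py 3
```

```text
clock: 6.8
position: [0.5457, -0.0512, 0.3264]
ee_rot: [-2.352, -2.077, 0.001]
force: [-5.1, 6.6, 4.2]
width: 0.455
gripper_force: 30.0
clock: 7.3
position: [0.5456, -0.0511, 0.3264]
ee_rot: [-1.892, -2.503, -0.0]
force: [-4.3, 6.6, 5.0]
width: 0.452
gripper_force: 30.0
top spoon 0.46 [0.485 0.171 0.163] off-front deg -74.55788716078422
side knob_grip 0.56 [ 0.542 -0.052  0.167] off-front deg -23.15032196654218
side deck 0.97 [ 0.545 -0.045  0.026] off-front deg -77.90319824796137
side salt_pot 0.25 [0.362 0.24  0.026] off-front deg -57.84694881951731
side spoon 0.5 [0.486 0.165 0.163] off-front deg -74.51374506247338
7.8 [ 0.546 -0.051  0.326] [-0.366  0.416  0.493  1.887 -0.249  0.902  0.521] 30.00058114528656 0.44775091840711156
tool shift to knob [-0.003  0.001  0.   ]
```

View pics/top_3.png

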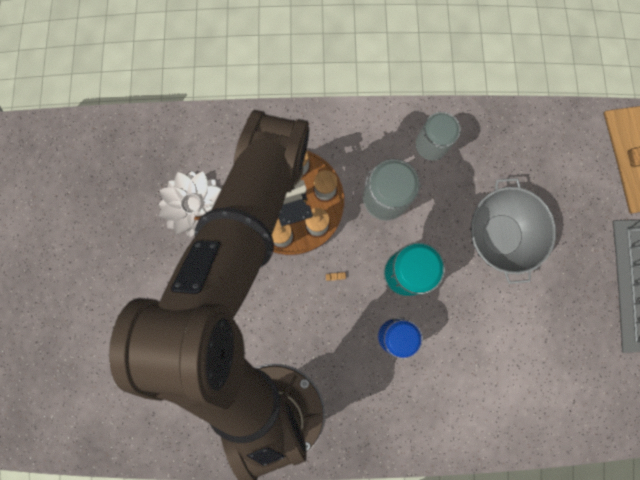

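In the top picture the arm hides the pot. The tray at (192, 203), the canister at (392, 190) and the visible rest at (337, 276) have not moved. Both cameras put the spoon about 74.5° short of front, so I'll keep turning.

```bash
python3 -m inch '0 0 0 -0.08 0.03; 0 0 0 -0.16 0.03; 0 0 0 -0.24 0.03; 0 0 0 -0.32 0.03; 0 0 0 -0.4 0.03'; python3 -m inch '0 0 0 -0.08 0.03; 0 0 0 -0.16 0.03; 0 0 0 -0.24 0.03; 0 0 0 -0.32 0.03; 0 0 0 -0.4 0.03'; python3 -m inch '0 0 0 -0.08 0.03; 0 0 0 -0.16 0.03; 0 0 0 -0.24 0.03; 0 0 0 -0.32 0.03; 0 0 0 -0.36 0.03';  python3 m.py 4
```

```text
clock: 8.3
position: [0.5457, -0.0511, 0.3264]
ee_rot: [-1.357, -2.829, -0.001]
force: [-4.1, 6.5, 4.1]
width: 0.453
gripper_force: 30.0
clock: 8.8
position: [0.5457, -0.0511, 0.3264]
ee_rot: [-0.768, -3.043, -0.002]
force: [-3.8, 7.3, 0.9]
width: 0.452
gripper_force: 30.0
clock: 9.3
position: [0.5457, -0.0511, 0.3264]
ee_rot: [-0.211, -3.132, -0.003]
force: [-5.1, 7.1, 2.5]
width: 0.453
gripper_force: 30.0
top knob_grip 0.28 [ 0.517 -0.064  0.167] off-front deg 17.827454180020236
top salt_pot 0.72 [ 0.45  -0.039  0.026] off-front deg -9.050113550520884
side knob_grip 0.49 [ 0.539 -0.058  0.167] off-front deg 28.949227584092966
side deck 0.95 [ 0.549 -0.038  0.026] off-front deg -97.15137667894226
side salt_pot 0.82 [ 0.456 -0.048  0.026] off-front deg -3.5718914539293216
side spoon 0.6 [ 0.325 -0.019  0.163] off-front deg -8.923477848474118
9.8 [ 0.546 -0.051  0.326] [-0.154  0.393  0.201  1.87  -0.101  0.891  1.529] 29.99979704618454 0.4524493880531825
tool shift to knob [-0.002 -0.003  0.   ]
```

View pics/side_4.png

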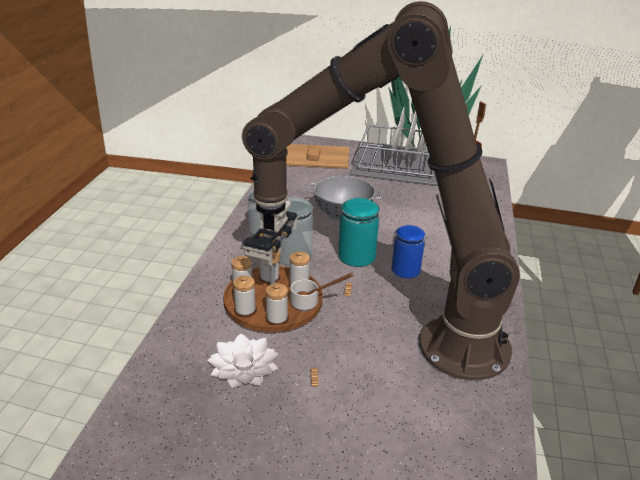

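View pics/top_4.png

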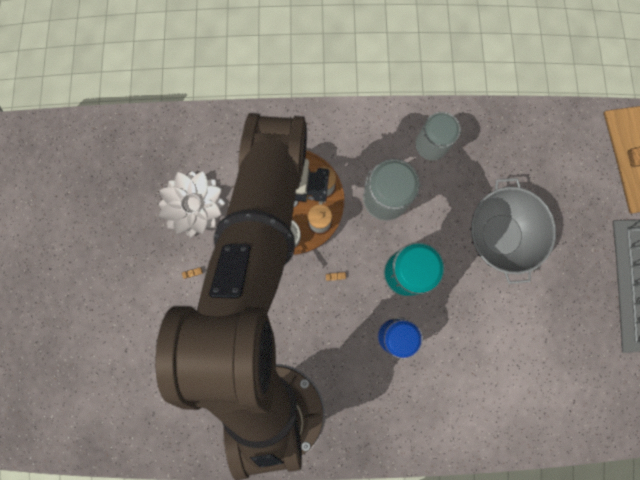

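The salt pot is now at about pixel (304, 293) in the side view, with the spoon pointing front and still about 8° short. Nothing else has moved. I'll turn the remaining 0.14 rad.

```bash
python3 -m inch '0 0 0 -0.05 0.03; 0 0 0 -0.1 0.03; 0 0 0 -0.14 0.03; 0 0 0 -0.14 0.03; 0 0 0 -0.14 0.03';  python3 m.py
python3 - <<'E'
from h import *
np.set_printoptions(precision=3,suppress=True)
for i in range(3):
  for c in("top","side"):
    arm.get_image(c)
    for n,z in(("salt_pot",.026),("spoon",.163),("deck",.026)):
        for r in arm.place_of(c,n)[:1]: print(c,n,round(r["conf"],2),at_z(c,r["point"],z))
E
```

```text
clock: 10.3
position: [0.5457, -0.0511, 0.3264]
ee_rot: [0.004, -3.139, -0.003]
force: [-5.1, 6.1, 1.5]
width: 0.452
gripper_force: 30.0
top deck 0.96 [ 0.54  -0.052  0.026] off-front deg -18.154745479032464
top salt_pot 0.65 [ 0.444 -0.057  0.026] off-front deg 1.480738647452117
top spoon 0.59 [ 0.319 -0.056  0.163] off-front deg 0.3970579822502696
side knob_grip 0.62 [ 0.545 -0.059  0.167] off-front deg 73.66712523842232
side deck 0.8 [ 0.538 -0.038  0.026] off-front deg -61.00548734630382
side salt_pot 0.93 [ 0.464 -0.063  0.026] off-front deg 6.034512200118541
side spoon 0.72 [ 0.329 -0.051  0.163] off-front deg -0.685503472421138
10.8 [ 0.546 -0.051  0.326] [-0.129  0.392  0.167  1.868 -0.084  0.891  1.652] 29.999855160713196 0.4522535804488739
tool shift to knob [-0.001 -0.003  0.   ]
top salt_pot 0.69 [ 0.447 -0.063  0.026]
top spoon 0.67 [ 0.322 -0.047  0.163]
top deck 0.92 [ 0.546 -0.053  0.026]
side salt_pot 0.6 [ 0.455 -0.052  0.026]
side spoon 0.75 [ 0.328 -0.056  0.163]
side deck 0.9 [ 0.543 -0.045  0.026]
top salt_pot 0.77 [ 0.45  -0.052  0.026]
top spoon 0.44 [ 0.314 -0.05   0.163]
top deck 0.69 [ 0.549 -0.053  0.026]
side salt_pot 0.75 [ 0.454 -0.064  0.026]
side spoon 0.71 [ 0.331 -0.049  0.163]
side deck 0.84 [ 0.538 -0.039  0.026]
top salt_pot 0.79 [ 0.454 -0.051  0.026]
top spoon 0.45 [ 0.315 -0.055  0.163]
top deck 0.82 [ 0.544 -0.055  0.026]
side salt_pot 0.69 [ 0.456 -0.061  0.026]
side spoon 0.51 [ 0.322 -0.047  0.163]
side deck 0.67 [ 0.545 -0.047  0.026]
```

The spoon averages y ≈ -0.051 against the axis at about -0.052, so the pot faces front within about 2°. The grip reads 30 N and the turntable is holding, so I'll hand in.

```bash
python3 -c "
from cell import arm;print(arm.sign_off())"
```

```text
the job is handed in; nothing more can be done
None
```

I turned the carousel counter-clockwise, away from the canister, until the salt pot faced front (within about 2° by the cameras), and handed the job in at about 12 s still gripping the knob at 30 N; no verdict was shown.

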